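Open the sandwich press and hold its lid up

ROBOT

A 7-joint arm with a two-finger parallel gripper is mounted at the origin on the work surface. World frame = base frame: x ahead of the robot, y to its left, z up, the work surface at z = 0. Lengths are in m, angles in rad, forces in N, time in s.
With the tool pointing down it reaches from about 0.425 to 0.925 m from the base axis. Payload 6.8 kg.
Tool frame: the origin (TCP) lies on the centre line of the jaws, within the pads' length; the fingertips stand bot.tip_reach ahead of it and the grasp point (between the pads) lies 3 mm ahead of it (bot.tip_reach is the distance from the TCP to the fingertips, in m); z points along the fingers, y is the line along which they close (so a half turn about z gives the same grasp; the last joint's range is limited). The gripper opens to 85 mm and grips with 20 to 120 N. Pads are 22 mm wide; open, the fingers measure 114 mm over their backs; the gripper's body (76 mm by 85 mm) begins 54 mm behind the grasp point. The pads swing forward as they close: fully open they stand 13 mm farther back than shut.
Start: joints at [1.087, 0.477, 0.022, 1.555, -0.011, 1.109, -0.083], TCP at [0.248, -0.628, 0.253] pointing down, gripper open.
Joint ranges: [-2.96, 2.96], [-0.34, 2.1], [-1.41, 1.46], [0.24, 2.44], [-1.37, 4.51], [0.17, 1.92], [-2.96, 2.96]. Speed limits (rad/s): [2.39, 2.39, 3.14, 3.14, 3.14, 3.14, 3.14].

INTERFACE

Orientations are given as a unit quaternion [w, x, y, z].
In Python, from station import bot gives the robot as it stands.
- The arm moves only by the tool jog_arm, never from a script. Its argument "deltas" is a list of rows, each a list of 7 numbers: the shift along the world's x, y, z in m, then the turn, a rotation vector about the world's x, y, z in rad, then the opening, from 0 (shut) to 1 (fully open). In form: [[x, y, z, rx, ry, rz, grip], ...]. A call has 1 to 10 rows; each row shifts and turns the commanded pose from where the row before left it; what a row does not reach is not made up. A row lasts 1/10 s, in which the tool goes at most 50 mm and 8.59 degrees, less where a joint would pass 70% of its speed; a pose out of reach is approached as far as the arm can. A call with a gripper value outside its range is refused whole. The fingers move at their own pace and stop on an object; "newtons" is the grip in N (left out, the last holds). Time passes only in rows, so rows that do not move let the fingers close. It gives the time, the measured TCP pose, the force, the opening and the grip force at its end, in the units of the state.
- bot.get_obs(): the state, without advancing time (a new reading comes with each control period).
- bot.read_camera(name): name is "scene" or "top" or "wrist"; returns a dict with "img" (480x640x3 uint8, red, green, blue), "K" (3x3 intrinsics, pixels), "dist_coeffs" ([k1, k2, p1, p2, k3] as OpenCV has them; the pictures are not rectified), "eye" and "attitude" of the camera in the world. Camera axes: x right, y down, z forward; pixel columns grow to the right and rows downward; lengths in m; the calibration is good to about 2 mm. A picture is of the moment at which its call begins. There is no depth.
- bot.hand_in(): hands the job in; it is judged then, once.
The state is a dict: "t": time; "q": joint angles; "joint_vel": joint speeds; "joint_torque": joint torques, N m; "eef_pos": TCP position; "tool_rot": TCP orientation; "contact_force": force on the tool from outside, world axes, zero at the start; "torque": the same for the moment, N m; "gripper_width": opening from 0.0 (shut) to 1.0 (fully open); "grasp_force": force on a finger pad.
Only numpy, scipy, OpenCV 4.12 (cv2) and the standard library are available. Lean on these libraries where they do the work, as an engineer would, in place of code of your own. Each camera call takes 0.05 s, during which the arm holds its last target. There are 200 camera calls.

TASK

I want to put my sandwich in the press: take the lid by its handle and give it a gentle tug before you touch the lock on its right side. If it comes up, just keep lifting; if the lock has caught it, ease it down, slide the lock's red tab back to release it and then lift. The lid has no stay, so finish with the handle still in the gripper, holding the lid open at 45 degrees or more; do not wrench it against the lock or let it bang down, and leave the other things on the worktop where they are.

Things in the scene. Friction and masses are not known exactly. Their poses are not given: they have to be found in the camera images.
- grill: fixed base of a red and black contact grill (sandwich press), 230 mm deep (its x), 280 mm wide (its y); shut, the lid's top is 113 mm above the worktop. Origin: centre of its underside on the worktop; x axis to the rear (hinge side), y to its left, z up. Handle at the front (-x), lock on the right side wall (y = -140 mm)
- lid (a joint): opening angle of the lid: 0 shut, grows as the front rises, stops at 1.25 rad. The lid with handle weighs 0.5 to 1 kg (free, it lifts with 3 to 6 N at the handle), has no stay and falls shut when let go. While caught by the lock it has about 0.02 rad of play (6 mm at the handle), then the catch holds it, flexing a little: 8 N or so more is tug enough
- hinge (a point): a point on the lid's hinge axis (midway across the grill, 64 mm above the worktop); the hinge axis runs along the grill's y
- handle_mid (a point): middle of the lid's handle: a round black horizontal bar, 20 mm in diameter, lying along the grill's y, free over 150 mm between its two side arms, 85 mm above the worktop when shut and 290 mm in front of the hinge axis; between bar and lid front is a 40 mm clear gap, nothing is under the bar. It moves with the lid
- lock_tab (a point): centre of the lock slider's red thumb tab: 12 mm (grill x) by 36 mm (grill y, standing out from the right wall) by 14 mm high, 36 mm above the worktop, 164 mm right of the grill's middle. It slides 24 mm along the grill's x: rearwards (+x) releases, forwards locks. About 3 N moves it, it stays where left and may start anywhere; slid back to its stop it is always released
- hook: steel hook riding on the lock slider; its lip, 81 to 86 mm above the worktop and within 11 mm of the side wall, reaches over the lid's lug in about the front half of the slider's travel. Whether it has the lug is often too close to call by eye: a tug tells (right at the edge it may just rub and let go). Origin at the slider, 146 mm right of the grill's middle
- striker: the small steel lug on the lid's right side that the hook catches, 22 mm long; origin at its centre
- handle: the lid's handle with its two side arms; origin at the middle of the bar (the same point as handle_mid), axes as the grill's when the lid is shut
- sauce: amber sauce bottle with yellow cap, 60 mm in diameter, 185 mm tall, standing; origin at the centre of its underside. Leave alone
- lunchbox: closed blue plastic food box, 158 by 108 mm, 61 mm tall; origin at the centre of its underside. Leave alone
- board: wooden chopping board, 220 by 150 mm, 16 mm thick, with the filled roll on it; origin at the centre of its underside. Leave alone
- roll: filled roll, 119 by 72 mm, 47 mm high, lying on the board; origin at the centre of its underside. Leave alone

How it is judged:
On the way:
1. with the lock still as it was found, the lid has been tugged: either it was pulled up against the lock, or it came up free (distance of lock_tab from where it was at the start of the episode below 0.003 m and contact force between the fingers and handle above 0.5 N and (contact force between hook and striker above 2 N or value of joint lid above 0.2 rad)), for 0.1 s.
At the end, for the whole second after the job is handed in: the lid stands still at least 0.72 rad (41 degrees) open, held by the gripper's fingers on the handle (over 1 N), and bottle, food box, board and roll are within 30 mm of where they were (value of joint lid above 0.72 rad and velocity of joint lid between -0.1 and 0.1 rad/s and contact force between the fingers and handle above 1 N and distance of each of sauce, lunchbox, board, roll from where it was at the start of the episode below 0.03 m); the arm keeps its last pose, push and grip.
It fails at once if the lid is wrenched against the lock: over 50 N between hook and lug (contact force between hook and striker above 50 N).
It fails at once if the lid bangs down: it closes faster than 3 rad/s (velocity of joint lid below -3 rad/s).
It fails at once if a bystander is knocked over or pushed away (distance of any of sauce, lunchbox, board, roll from where it was at the start of the episode above 0.05 m or angle between sauce's own z axis and vertical above 0.5 rad).
It also fails if it takes over 61 s, if anything falls off the work surface, if the arm or the gripper's body presses on something with over 40 N, if the wrist force passes 120 N, or if a joint passes its speed limit or range.

## Working session

There is one attempt and no reset: what is moved stays moved. The work goes in short steps, Python scripts to look and compute and a tool call to move; the robot and the scene stay as the last step left them, time stands still between calls to the robot, and variables do not carry over. Pictures are saved under pics/ and viewed, at most 10 in all, crops included, and the job is handed in when it is done.

Besides the shell and the picture viewer there is one more tool, called after "Emit:" as a command line: name --pt "numbers of a row" for each row, then --argument value for the rest. jog_arm: Moves the arm, as the interface text tells. Its arguments: {"type":"object","properties":{"deltas":{"type":"array"},"newtons":{"type":"number"}},"required":["deltas"]}

```bash
mkdir -p pics
cat > h.py <<'E'
import numpy as np, cv2
from station import bot
def snap(cam,fn):
    c=bot.read_camera(cam); cv2.imwrite(fn,cv2.cvtColor(c["img"],cv2.COLOR_RGB2BGR))
    np.savez(fn+".npz",K=c["K"],d=c["dist_coeffs"],e=c["eye"],a=c["attitude"]); return c
def R(a):
    a=np.array(a,float)
    if a.size==9: return a.reshape(3,3)
    from scipy.spatial.transform import Rotation as S
    return S.from_quat(a[[1,2,3,0]]).as_matrix()
def atz(fn,uv,z):
    c=np.load(fn+".npz"); n=cv2.undistortPoints(np.array([[uv]],float),c["K"],c["d"])[0,0]
    r=R(c["a"])@[n[0],n[1],1]; return c["e"]+r*(z-c["e"][2])/r[2]
def proj(fn,p):
    c=np.load(fn+".npz"); Rm=R(c["a"]); t=-Rm.T@c["e"]
    return cv2.projectPoints(np.array(p,float).reshape(-1,1,3),cv2.Rodrigues(Rm.T)[0],t,c["K"],c["d"])[0][:,0]
E
python3 -c "
from h import *
for n in ['top','scene']:
  c=snap(n,f'pics/{n}1.png');print(c['eye'],c['attitude'])
o=bot.get_obs();print(o,bot.tip_reach)"
```

```text
[0.39966788 0.02202538 1.16816168] [ 0.06429835 -0.6978278   0.71216075 -0.04158308]
[1.55447909 0.82302992 1.00693525] [-0.18866295  0.39928298  0.80048523 -0.40521944]
{'t': 0.1, 'q': array([ 1.08691624,  0.47771605,  0.02232837,  1.55633659, -0.01149838,
        1.10933458, -0.0831009 ]), 'joint_vel': array([ 0.00011601, -0.0003156 ,  0.00042163, -0.00130704,  0.00090037,
       -0.00058152,  0.00104494]), 'joint_torque': array([ 5.78673236e-03, -5.97753453e+01,  1.61434494e+00, -2.81947517e+01,
        1.29065994e-02,  5.06831682e-03,  1.41224014e-06]), 'eef_pos': array([ 0.24753941, -0.62743305,  0.25243033]), 'tool_rot': array([-8.05808230e-04,  9.82397138e-01,  1.86802487e-01, -2.12345300e-04]), 'contact_force': array([-0.54461215,  0.10094847,  0.00122684]), 'torque': array([0.00118644, 0.02355277, 0.04399439]), 'grasp_force': 0.0, 'gripper_width': 1.000731953960671} 0.022
```

View pics/top1.png

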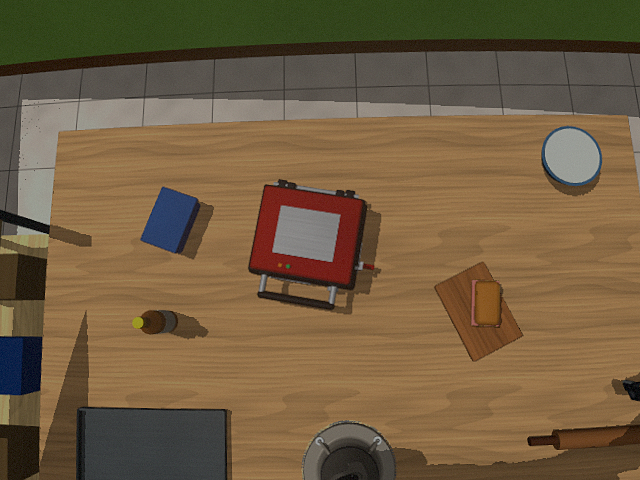

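View pics/scene1.png

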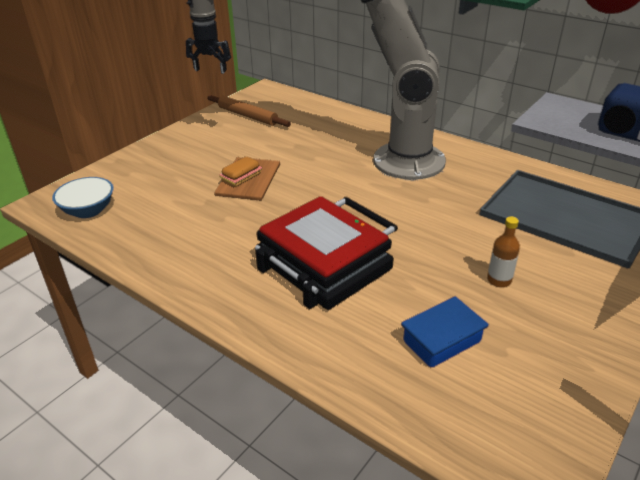

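```bash
python3 -c "
from h import *
f='pics/top1.png'
for n,uv,z in [('barL',(260,294.5),.085),('barR',(333,303.5),.085),('tab',(371,267),.036),('FL',(250,272),.1),('FR',(353,286),.1),('BL',(265,186),.105),('BR',(366,200),.105),('sauce',(172,321),.03),('board',(479,311),.016),('box',(170,220),.061)]: print(n,atz(f,uv,z).round(4))
im=cv2.imread(f)[160:330,230:400]; cv2.imwrite('pics/top1c.png',cv2.resize(im,(600,600),interpolation=cv2.INTER_CUBIC))
"
```

```text
barL [0.4455 0.212  0.085 ]
barR [0.4201 0.0308 0.085 ]
tab [ 0.5133 -0.0696  0.036 ]
FL [0.5008 0.2345 0.1   ]
FR [ 0.4613 -0.019   0.1   ]
BL [0.7184 0.1968 0.105 ]
BR [ 0.6749 -0.0574  0.105 ]
sauce [0.3814 0.4565 0.03  ]
board [ 0.393  -0.3506  0.016 ]
box [0.6467 0.4584 0.061 ]
```

View pics/top1c.png

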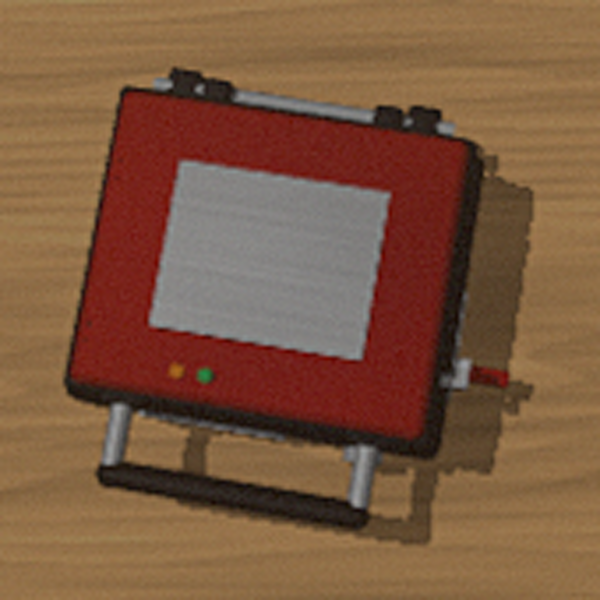

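```bash
python3 -c "
from h import *
f='pics/top1.png'
a=atz(f,(258.8,294.6),.085);b=atz(f,(333.2,306.0),.085);m=(a+b)/2;print(a,b,m,np.linalg.norm(a-b))
d=a-b;print('yaw',np.degrees(np.arctan2(-d[0],d[1])))
t0,t1=atz(f,(230+472/3.53,160+375/3.53),.04),atz(f,(230+507/3.53,160+379/3.53),.04);print('tab',t0,t1)
y=np.radians(-9.3);X=np.array([np.cos(y),np.sin(y)]);Y=np.array([-X[1],X[0]])
for t in(t0,t1):print((t-m)[:2]@X,(t-m)[:2]@Y)
from scipy.spatial.transform import Rotation as S
print(R(bot.get_obs()['tool_rot']).round(3))
"
```

```text
[0.4452566  0.21505625 0.085     ] [0.41393106 0.03046663 0.085     ] [0.42959383 0.12276144 0.085     ] 0.18722877993346607
yaw -9.63154447244131
tab [ 0.51535273 -0.05046926  0.04      ] [ 0.51183417 -0.07604486  0.04      ]
0.11262639884621914 -0.15709474111321586
0.11328719984468932 -0.18290277830833063
[[ 0.93   0.367 -0.001]
 [ 0.367 -0.93   0.002]
 [-0.    -0.002 -1.   ]]
```

Emit:
jog_arm --pt "0.026 0.03 0 0 0 0.05 0.55" --pt "0.026 0.03 0 0 0 0.05 0.55" --pt "0.026 0.03 0 0 0 0.05 0.55" --pt "0.026 0.03 0 0 0 0.05 0.55" --pt "0.026 0.03 0 0 0 0.05 0.55" --pt "0.026 0.03 0 0 0 0.05 0.55" --pt "0.026 0.03 0 0 0 0.05 0.55" --pt "0.026 0.03 0 0 0 0.05 0.55" --pt "0.026 0.03 0 0 0 0.05 0.55" --pt "0.026 0.03 0 0 0 0.05 0.55" --newtons 40

```text
t: 1.1
eef_pos: [0.5083, -0.3265, 0.253]
tool_rot: [-0.0, 0.905, 0.425, -0.0]
contact_force: [0.3, -0.1, 0.5]
gripper_width: 0.549
grasp_force: 0.0
```

Emit:
jog_arm --pt "-0.008 0.045 0 0 0 0.053 0.55" --pt "-0.008 0.045 0 0 0 0.053 0.55" --pt "-0.008 0.045 0 0 0 0.053 0.55" --pt "-0.008 0.045 0 0 0 0.053 0.55" --pt "-0.008 0.045 0 0 0 0.053 0.55" --pt "-0.008 0.045 0 0 0 0.053 0.55" --pt "-0.008 0.045 0 0 0 0.053 0.55" --pt "-0.008 0.045 0 0 0 0.053 0.55" --pt "-0.008 0.045 0 0 0 0.053 0.55" --pt "-0.008 0.045 0 0 0 0.053 0.55"

```text
t: 2.1
eef_pos: [0.4269, 0.1236, 0.2533]
tool_rot: [0.0, 0.762, 0.647, -0.0]
contact_force: [0.3, -0.4, -0.6]
gripper_width: 0.551
grasp_force: 0.0
```

Emit:
jog_arm --pt "0 0 0 0 0 0 0.55" --pt "0 0 0 0 0 0 0.55" --pt "0 0 0 0 0 0 0.55"

```text
t: 2.4
eef_pos: [0.4278, 0.1208, 0.253]
tool_rot: [0.0, 0.764, 0.646, -0.0]
contact_force: [0.1, 1.2, -0.4]
gripper_width: 0.55
grasp_force: 0.0
```

```bash
python3 -c "
from h import *
snap('wrist','pics/w1.png');o=bot.get_obs();print(o['eef_pos'],o['q'].round(2),o['contact_force']);print(R(o['tool_rot']).round(3))
print(proj('pics/w1.png',[[.4453,.2151,.085],[.4139,.0305,.085],[.4296,.1228,.085]]))
"
```

```text
[0.42794704 0.12049857 0.25301945] [ 0.14  0.14 -0.6   2.05  0.1   0.98 -0.67] [ 0.0206636  -0.11912886 -0.50082249]
[[ 0.167  0.986 -0.001]
 [ 0.986 -0.167 -0.001]
 [-0.001 -0.    -1.   ]]
[[318.98264515 101.68014751]
 [318.27295911 324.05026538]
 [318.59712318 222.48351564]]
```

View pics/w1.png

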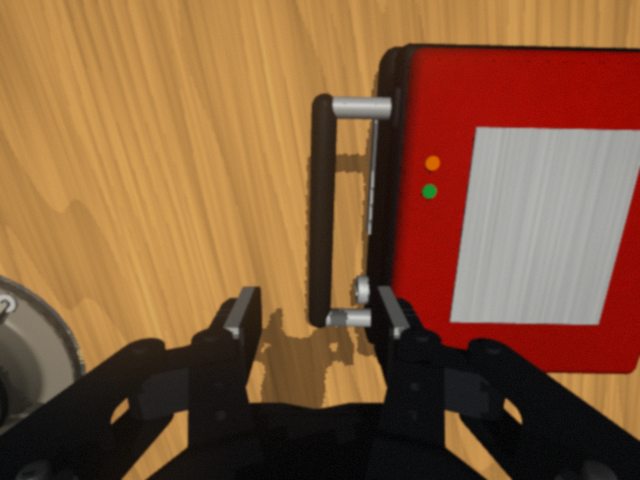

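Emit:
jog_arm --pt "0.001 0 -0.02 0 0 0 0.55" --pt "0.001 0 -0.02 0 0 0 0.55" --pt "0 0 -0.02 0 0 0 0.55" --pt "0 0 -0.02 0 0 0 0.55" --pt "0 0 -0.015 0 0 0 0.55" --pt "0 0 -0.015 0 0 0 0.55" --pt "0 0 -0.01 0 0 0 0.55" --pt "0 0 -0.01 0 0 0 0.55" --pt "0 0 0 0 0 0 0.55"

```text
t: 3.35
eef_pos: [0.4293, 0.1213, 0.1223]
tool_rot: [-0.0, 0.763, 0.646, -0.001]
contact_force: [-0.7, -0.5, -0.4]
gripper_width: 0.552
grasp_force: 0.0
```

Emit:
jog_arm --pt "0 0 -0.01 0 0 0 0.55" --pt "0 0 -0.01 0 0 0 0.55" --pt "0 0 -0.01 0 0 0 0.55" --pt "0 0 0 0 0 0 0.55" --pt "0 0 0 0 0 0 0.55"

```text
t: 3.85
eef_pos: [0.4295, 0.1221, 0.093]
tool_rot: [-0.0, 0.763, 0.647, -0.0]
contact_force: [0.4, 0.2, -0.1]
gripper_width: 0.552
grasp_force: 0.0
```

```bash
python3 -c "
from h import *
snap('wrist','pics/w2.png');o=bot.get_obs();print(o['eef_pos'],o['contact_force'])
"
```

```text
[0.42981634 0.12228076 0.09335626] [ 0.0153318  -0.90128691 -0.36758602]
```

View pics/w2.png

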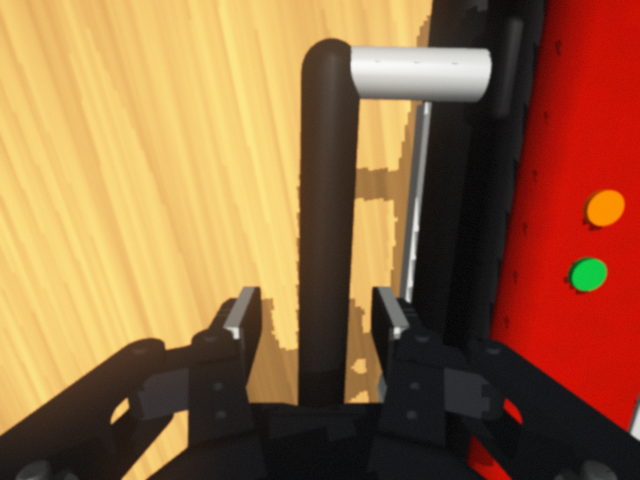

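The bar (columns 300–348 at row 350) lies between the fingertips (258 and 375), centred and clear of the lid. I'll close on it.

Emit:
jog_arm --pt "0.001 0 -0.004 0 0 0 0.55" --pt "0 0 0 0 0 0 0.3" --pt "0 0 0 0 0 0 0.0" --pt "0 0 0 0 0 0 0.0" --pt "0 0 0 0 0 0 0.0" --pt "0 0 0 0 0 0 0.0" --pt "0 0 0 0 0 0 0.0" --pt "0 0 0 0 0 0 0.0" --newtons 40

```text
t: 4.7
eef_pos: [0.4323, 0.1219, 0.0897]
tool_rot: [0.001, 0.763, 0.646, 0.001]
contact_force: [5.1, -1.5, -3.2]
gripper_width: 0.221
grasp_force: 39.2
```

Emit:
jog_arm --pt "0 0 0.002 0 0 0 0.0" --pt "0 0 0.002 0 0 0 0.0" --pt "0 0 0.001 0 0 0 0.0" --pt "0 0 0 0 0 0 0.0" --pt "0 0 0 0 0 0 0.0"

```text
t: 5.2
eef_pos: [0.4326, 0.1218, 0.0946]
tool_rot: [0.001, 0.764, 0.646, 0.001]
contact_force: [6.8, -0.8, -7.5]
gripper_width: 0.217
grasp_force: 39.2
```

Emit:
jog_arm --pt "0.002 0 0.001 0 0 0 0.0" --pt "0 0 0.001 0 0 0 0.0" --pt "0 0 0 0 0 0 0.0" --pt "0 0 0 0 0 0 0.0"

```text
t: 5.6
eef_pos: [0.4328, 0.1218, 0.0961]
tool_rot: [0.0, 0.763, 0.646, -0.0]
contact_force: [4.6, -0.8, -8.6]
gripper_width: 0.223
grasp_force: 39.5
```

Emit:
jog_arm --pt "0 0 0.001 0 0 0 0.0" --pt "0 0 0.001 0 0 0 0.0" --pt "0 0 0 0 0 0 0.0" --pt "0 0 0 0 0 0 0.0"

```text
t: 6.0
eef_pos: [0.4329, 0.1218, 0.0972]
tool_rot: [-0.0, 0.763, 0.646, 0.0]
contact_force: [8.5, -0.6, -24.9]
gripper_width: 0.217
grasp_force: 40.4
```

It is caught: 25 N at 7.5 mm. Ease it down and let go.

Emit:
jog_arm --pt "0 0 -0.001 0 0 0 0.0" --pt "0 0 -0.002 0 0 0 0.0" --pt "0 0 -0.002 0 0 0 0.0" --pt "0 0 -0.002 0 0 0 0.0" --pt "0 0 -0.002 0 0 0 0.0" --pt "0 0 0 0 0 0 0.0" --pt "0 0 0 0 0 0 0.0"

```text
t: 6.7
eef_pos: [0.4324, 0.122, 0.0896]
tool_rot: [0.0, 0.763, 0.646, -0.0]
contact_force: [-2.1, -2.9, 5.5]
gripper_width: 0.215
grasp_force: 43.5
```

Emit:
jog_arm --pt "0 0 0 0 0 0 0.3" --pt "0 0 0 0 0 0 0.5" --pt "0 0 0 0 0 0 0.55" --pt "0 0 0 0 0 0 0.55" --pt "0 0 0.02 0 0 0 0.55" --pt "0 0 0.03 0 0 0 0.55" --pt "0 0 0.04 0 0 0 0.5" --pt "0 0 0.04 0 0 0 0.3" --pt "0 0 0.0 0 0 0 0.0"

```text
t: 7.6
eef_pos: [0.4356, 0.1236, 0.2241]
tool_rot: [0.002, 0.763, 0.646, 0.004]
contact_force: [1.8, -0.4, -0.6]
gripper_width: 0.17
grasp_force: 0.0
```

Emit:
jog_arm --pt "0.005 -0.023 0 0.031 -0.0054 0 0.0" --pt "0.005 -0.023 0 0.031 -0.0054 0 0.0" --pt "0.005 -0.023 0 0.031 -0.0054 0 0.0" --pt "0.005 -0.023 0 0.031 -0.0054 0 0.0" --pt "0.005 -0.023 0 0.031 -0.0054 0 0.0" --pt "0.005 -0.023 0 0.031 -0.0054 0 0.0" --pt "0.005 -0.023 0 0.031 -0.0054 0 0.0" --pt "0.005 -0.023 0 0.031 -0.0054 0 0.0" --pt "0 0 0 0 0 0 0.0" --pt "0 0 0 0 0 0 0.0"

```text
t: 8.6
eef_pos: [0.4723, -0.0622, 0.2185]
tool_rot: [-0.081, 0.757, 0.641, 0.096]
contact_force: [-0.5, 0.5, -0.1]
gripper_width: 0.005
grasp_force: 0.0
```

```bash
python3 -c "
from h import *
snap('wrist','pics/w3.png');o=bot.get_obs();print(o['eef_pos'],o['contact_force'],o['gripper_width']);print(R(o['tool_rot']).round(3))
print(proj('pics/w3.png',[[.5133,-.0645,.043],[.474,-.058,.03]]))
"
```

```text
[ 0.47230987 -0.06121295  0.21872536] [-0.0913957  -0.34581958  0.69678612] -0.00016870146903126906
[[ 0.159  0.986  0.042]
 [ 0.955 -0.164  0.246]
 [ 0.249  0.001 -0.968]]
[[363.72151417 268.62022415]
 [317.73962837 267.25446179]]
```

View pics/w3.png

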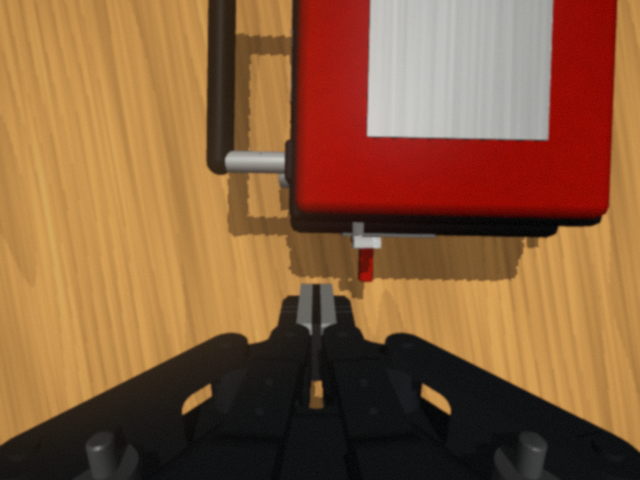

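Tab seen at (366,265), within 3 px of the prediction. Descend in front of it.

Emit:
jog_arm --pt "0 0 -0.025 0 0 0 0.0" --pt "0 0 -0.025 0 0 0 0.0" --pt "0 0 -0.025 0 0 0 0.0" --pt "0 0 -0.025 0 0 0 0.0" --pt "0 0 -0.02 0 0 0 0.0" --pt "0 0 -0.02 0 0 0 0.0" --pt "0 0 -0.015 0 0 0 0.0" --pt "0 0 -0.01 0 0 0 0.0" --pt "0 0 0 0 0 0 0.0" --pt "0 0 0 0 0 0 0.0"

```text
t: 9.65
eef_pos: [0.473, -0.0613, 0.0547]
tool_rot: [-0.08, 0.757, 0.642, 0.097]
contact_force: [0.6, -0.2, -0.5]
gripper_width: 0.0
grasp_force: 0.0
```

Emit:
jog_arm --pt "0.005 -0.001 0 0 0 0 0.0" --pt "0.005 -0.001 0 0 0 0 0.0" --pt "0.005 -0.001 0 0 0 0 0.0" --pt "0.004 -0.0005 0 0 0 0 0.0" --pt "0.004 -0.0005 0 0 0 0 0.0" --pt "0.004 -0.0005 0 0 0 0 0.0" --pt "0 0 0 0 0 0 0.0"

```text
t: 10.35
eef_pos: [0.4995, -0.0665, 0.0541]
tool_rot: [-0.081, 0.757, 0.641, 0.096]
contact_force: [-0.9, -0.4, -0.1]
gripper_width: 0.0
grasp_force: 0.8
```

Emit:
jog_arm --pt "0.003 -0.0005 -0.001 0 0 0 0.0" --pt "0.003 -0.0005 -0.001 0 0 0 0.0" --pt "0.003 -0.0005 0 0 0 0 0.0" --pt "0.003 -0.0005 0 0 0 0 0.0" --pt "0 0 0 0 0 0 0.0"

```text
t: 10.85
eef_pos: [0.5122, -0.0685, 0.0522]
tool_rot: [-0.08, 0.757, 0.641, 0.097]
contact_force: [-2.0, 0.1, -1.8]
gripper_width: 0.001
grasp_force: 0.7
```

Emit:
jog_arm --pt "0.002 -0.0004 0 0 0 0 0.0" --pt "0.002 -0.0004 0 0 0 0 0.0" --pt "0 0 0 0 0 0 0.0"

```text
t: 11.15
eef_pos: [0.5159, -0.0692, 0.0523]
tool_rot: [-0.08, 0.757, 0.641, 0.096]
contact_force: [-2.8, 1.0, -0.6]
gripper_width: -0.002
grasp_force: 1.0
```

Emit:
jog_arm --pt "0.002 -0.0004 0 0 0 0 0.0" --pt "0.002 -0.0004 0 0 0 0 0.0" --pt "0 0 0 0 0 0 0.0"

```text
t: 11.45
eef_pos: [0.5166, -0.0693, 0.0518]
tool_rot: [-0.083, 0.757, 0.642, 0.094]
contact_force: [-10.6, 0.6, 7.3]
gripper_width: -0.002
grasp_force: 5.6
```

Emit:
jog_arm --pt "0.001 0 0 0 0 0 0.0" --pt "-0.01 0.0017 0 0 0 0 0.0" --pt "-0.02 0.0035 0 0 0 0 0.0" --pt "-0.02 0.0035 0 0 0 0 0.0" --pt "0 0 0.03 0 0 0 0.0" --pt "0 0 0.04 0 0 0 0.0" --pt "0 0 0.05 0 0 0 0.0" --pt "0 0 0.045 0 0 0 0.0" --pt "0 0 0 0 0 0 0.0" --pt "0 0 0 0 0 0 0.0"

```text
t: 12.45
eef_pos: [0.4722, -0.0618, 0.2188]
tool_rot: [-0.078, 0.757, 0.641, 0.098]
contact_force: [-0.8, 1.2, -1.2]
gripper_width: -0.003
grasp_force: 0.0
```

```bash
python3 -c "
from h import *
snap('wrist','pics/w4.png');o=bot.get_obs();print(o['eef_pos'],o['contact_force'],o['gripper_width'])
for x in (0,.01,.015,.02,.024): print(x,proj('pics/w4.png',[[.5133+x*.985,-.0645-x*.17,.043]]))
"
```

```text
[ 0.47110223 -0.06159797  0.21746212] [-0.39746411 -0.69313122 -0.24197573] -0.004233171249149839
0 [[362.43510687 268.77995015]]
0.01 [[373.91984558 268.8255841 ]]
0.015 [[379.66040449 268.84839233]]
0.02 [[385.39975612 268.87119473]]
0.024 [[389.99036803 268.88943245]]
```

View pics/w4.png

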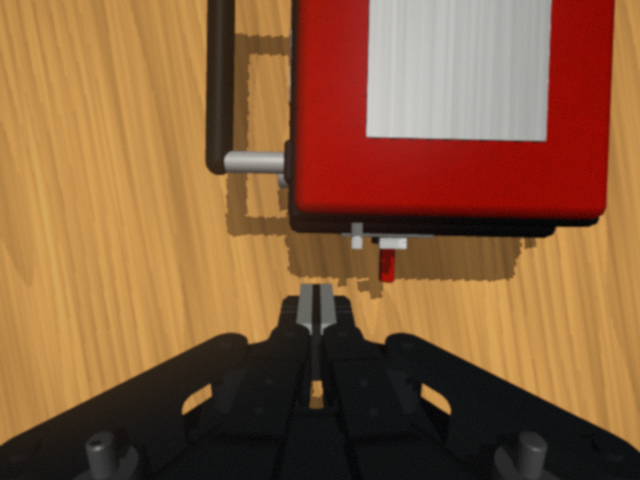

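The tab slid about 19 mm to its stop, to column 387; the hook (393,241) is clear of the lug (357,236). Back to the handle.

Emit:
jog_arm --pt "-0.005 0.023 0 -0.031 0.0054 0 0.3" --pt "-0.005 0.023 0 -0.031 0.0054 0 0.55" --pt "-0.005 0.023 0 -0.031 0.0054 0 0.55" --pt "-0.005 0.023 0 -0.031 0.0054 0 0.55" --pt "-0.005 0.023 0 -0.031 0.0054 0 0.55" --pt "-0.005 0.023 0 -0.031 0.0054 0 0.55" --pt "-0.005 0.023 0 -0.031 0.0054 0 0.55" --pt "-0.004 0.023 0 -0.031 0.0054 0 0.55" --pt "0 0 0 0 0 0 0.55" --pt "0 0 0 0 0 0 0.55"

```text
t: 13.5
eef_pos: [0.4311, 0.123, 0.216]
tool_rot: [-0.001, 0.762, 0.647, -0.001]
contact_force: [0.1, -1.5, -0.3]
gripper_width: 0.55
grasp_force: 0.0
```

Emit:
jog_arm --pt "0 0 -0.02 0 0 0 0.55" --pt "0 0 -0.02 0 0 0 0.55" --pt "0 0 -0.02 0 0 0 0.55" --pt "0 0 -0.02 0 0 0 0.55" --pt "0 0 -0.015 0 0 0 0.55" --pt "0 0 -0.01 0 0 0 0.55" --pt "0 0 0 0 0 0 0.55" --pt "0 0 0 0 0 0 0.55"

```text
t: 14.3
eef_pos: [0.4319, 0.1223, 0.1124]
tool_rot: [-0.0, 0.763, 0.646, -0.0]
contact_force: [-0.7, 0.7, 1.0]
gripper_width: 0.552
grasp_force: 0.0
```

Emit:
jog_arm --pt "0.001 0 -0.01 0 0 0 0.55" --pt "0 0 -0.01 0 0 0 0.55" --pt "0 0 -0.005 0 0 0 0.55" --pt "0 0 0 0 0 0 0.3" --pt "0 0 0 0 0 0 0.0" --pt "0 0 0 0 0 0 0.0" --pt "0 0 0 0 0 0 0.0" --pt "0 0 0 0 0 0 0.0" --pt "0 0 0 0 0 0 0.0" --newtons 50

```text
t: 15.2
eef_pos: [0.4326, 0.1228, 0.0873]
tool_rot: [-0.0, 0.763, 0.646, -0.0]
contact_force: [-0.6, 1.4, -2.4]
gripper_width: 0.22
grasp_force: 48.8
```

Emit:
jog_arm --pt "0 0 0.002 0 0 0 0.0" --pt "0 0 0.002 0 0 0 0.0" --pt "0 0 0.002 0 0 0 0.0" --pt "0 0 0.002 0 0 0 0.0" --pt "0 0 0 0 0 0 0.0" --pt "0 0 0 0 0 0 0.0"

```text
t: 15.8
eef_pos: [0.4332, 0.1227, 0.0954]
tool_rot: [0.0, 0.763, 0.646, 0.0]
contact_force: [3.7, -0.3, -5.5]
gripper_width: 0.217
grasp_force: 48.9
```

Emit:
jog_arm --pt "0 0 0.002 0 0 0 0.0" --pt "0 0 0.002 0 0 0 0.0" --pt "0 0 0.002 0 0 0 0.0" --pt "0 0 0 0 0 0 0.0" --pt "0 0 0 0 0 0 0.0"

```text
t: 16.3
eef_pos: [0.4338, 0.1225, 0.1017]
tool_rot: [0.001, 0.763, 0.646, 0.001]
contact_force: [5.1, 0.3, -5.2]
gripper_width: 0.216
grasp_force: 49.2
```

```bash
python3 -c "
import numpy as np
from math import *
r=hypot(.29,.021);a0=atan2(.021,.29);X=np.array([cos(radians(-9.7)),sin(radians(-9.7))])
prev=None
for th in np.arange(.045,.93,.08):
  x,z=.29-r*cos(a0+th),r*sin(a0+th)-.021
  p=np.array([*(x*X),z]);print(round(th,3),p.round(4),None if prev is None else (p-prev).round(4));prev=p
"
```

```text
0.045 [ 0.0012 -0.0002  0.013 ] None
0.125 [ 0.0048 -0.0008  0.036 ] [ 0.0036 -0.0006  0.023 ]
0.205 [ 0.0102 -0.0017  0.0586] [ 0.0054 -0.0009  0.0226]
0.285 [ 0.0174 -0.003   0.0807] [ 0.0072 -0.0012  0.0221]
0.365 [ 0.0262 -0.0045  0.1021] [ 0.0089 -0.0015  0.0214]
0.445 [ 0.0367 -0.0063  0.1228] [ 0.0105 -0.0018  0.0207]
0.525 [ 0.0489 -0.0084  0.1425] [ 0.0121 -0.0021  0.0197]
0.605 [ 0.0625 -0.0107  0.1612] [ 0.0136 -0.0023  0.0187]
0.685 [ 0.0776 -0.0133  0.1787] [ 0.0151 -0.0026  0.0175]
0.765 [ 0.094  -0.0161  0.195 ] [ 0.0164 -0.0028  0.0162]
0.845 [ 0.1116 -0.0191  0.2098] [ 0.0176 -0.003   0.0149]
0.925 [ 0.1303 -0.0223  0.2232] [ 0.0187 -0.0032  0.0134]
```

Free now: 14 mm up at a steady 5 N. Follow the arc.

Emit:
jog_arm --pt "0.0018 -0.0003 0.0115 0 0 0 0.0" --pt "0.0018 -0.0003 0.0115 0 0 0 0.0" --pt "0.0027 -0.0004 0.0113 0 0 0 0.0" --pt "0.0027 -0.0005 0.0113 0 0 0 0.0" --pt "0.0036 -0.0006 0.011 0 0 0 0.0" --pt "0.0036 -0.0006 0.011 0 0 0 0.0" --pt "0 0 0 0 0 0 0.0"

```text
t: 17.0
eef_pos: [0.4495, 0.1196, 0.1698]
tool_rot: [0.001, 0.763, 0.646, 0.0]
contact_force: [4.2, -0.2, -6.3]
gripper_width: 0.217
grasp_force: 49.5
```

Emit:
jog_arm --pt "0.0045 -0.0007 0.0107 0 0 0 0.0" --pt "0.0045 -0.0008 0.0107 0 0 0 0.0" --pt "0.0052 -0.0009 0.0103 0 0 0 0.0" --pt "0.0053 -0.0009 0.0103 0 0 0 0.0" --pt "0.006 -0.001 0.0098 0 0 0 0.0" --pt "0.0061 -0.001 0.0098 0 0 0 0.0" --pt "0 0 0 0 0 0 0.0"

```text
t: 17.7
eef_pos: [0.4793, 0.114, 0.2314]
tool_rot: [-0.001, 0.763, 0.646, -0.002]
contact_force: [-7.9, -2.6, -1.1]
gripper_width: 0.212
grasp_force: 49.1
```

Emit:
jog_arm --pt "0.0058 -0.001 0.0098 0 0 0 0.0" --pt "0.0058 -0.001 0.0098 0 0 0 0.0" --pt "0.007 -0.0013 0.009 0 0 0 0.0" --pt "0.007 -0.0013 0.009 0 0 0 0.0" --pt "0 0 0 0 0 0 0.0"

```text
t: 18.2
eef_pos: [0.5076, 0.1086, 0.2701]
tool_rot: [0.001, 0.764, 0.646, 0.0]
contact_force: [-4.2, -4.6, -2.4]
gripper_width: 0.216
grasp_force: 49.3
```

Emit:
jog_arm --pt "0.008 -0.0014 0.0083 0 0 0 0.0" --pt "0.008 -0.0014 0.0083 0 0 0 0.0" --pt "0.0086 -0.0015 0.0076 0 0 0 0.0" --pt "0.0086 -0.0015 0.0076 0 0 0 0.0" --pt "0 0 0 0 0 0 0.0"

```text
t: 18.7
eef_pos: [0.5402, 0.1025, 0.3021]
tool_rot: [0.001, 0.764, 0.646, -0.001]
contact_force: [-8.4, -6.5, 2.0]
gripper_width: 0.213
grasp_force: 49.0
```

Emit:
jog_arm --pt "0.007 -0.0005 0.0075 0 0 0 0.0" --pt "0 0 0 0 0 0 0.0" --pt "0 0 0 0 0 0 0.0" --pt "0 0 0 0 0 0 0.0" --pt "0 0 0 0 0 0 0.0" --pt "0 0 0 0 0 0 0.0"

```text
t: 19.3
eef_pos: [0.547, 0.1012, 0.3078]
tool_rot: [0.001, 0.764, 0.646, -0.001]
contact_force: [-2.2, -6.6, -5.5]
gripper_width: 0.213
grasp_force: 49.9
```

```bash
python3 -c "
from h import *
snap('scene','pics/s2.png');o=bot.get_obs();print(o['eef_pos'],o['contact_force'],o['gripper_width'],o['joint_vel'].round(3))
"
```

```text
[0.54694891 0.10126355 0.30778353] [-3.1870394  -7.86160356 -5.71771194] 0.20938816876348165 [ 0.     0.001  0.001 -0.     0.001 -0.001 -0.002]
```

View pics/s2.png

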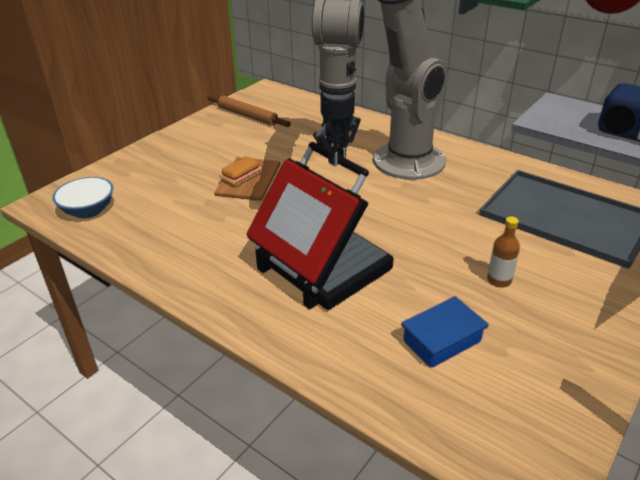

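The lid stands open at about 50° (bar about (337,160)), held in the gripper and still. The bottle, food box, board and roll have not moved.

```bash
python3 -c "
from station import bot
print(bot.hand_in())"
```

```text
the job is handed in; nothing more can be done
None
```

The tug showed the lock had caught the lid, so I eased it down, slid the red tab back to its stop and lifted; the lid is now held still at about 50° with the handle in the gripper, the other things are where they were, and the job is handed in (no verdict came back).

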